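Set up the parcel corner of the office

ROBOT

A 7-joint arm with a two-finger parallel gripper is mounted at the origin on the work surface. World frame = base frame: x ahead of the robot, y to its left, z up, the work surface at z = 0. Lengths are in mm, angles in rad, forces in N, time in s.
With the tool pointing down it reaches from about 400 to 900 mm from the base axis. Payload 5.6 kg.
Tool frame: the origin (TCP) lies midway between the tips of the shut fingers; the grasp point (between the pads) lies 19 mm behind it; z points along the fingers, y is the line along which they close (so a half turn about z gives the same grasp; the last joint's range is limited). The gripper opens to 92 mm and grips with 3 to 60 N. Pads are 20 mm wide; open, the fingers measure 128 mm over their backs; the gripper's body (75 mm by 189 mm) begins 69 mm behind the grasp point.
Start: joints at [-1.317, 0.468, -0.012, 1.603, 0.006, 1.071, -0.056], TCP at [190.141, 621.575, 214.592] pointing down, gripper open.
Joint ranges: [-2.53, 2.53], [-0.31, 2.02], [-1.57, 1.55], [0.28, 2.44], [-1.29, 4.43], [0.15, 1.84], [-2.92, 2.92]. Speed limits (rad/s): [2.57, 2.57, 3.14, 3.14, 3.14, 3.14, 3.14].

INTERFACE

Orientations are given as a rotation vector (axis times angle).
In Python, from cell import robot, grip, kin, viewer gives the robot as it stands. Calls block until the motion is done:
- robot.movep(position, orientation): joint-space move of the TCP to a pose.
- robot.servo_line(position, feed=150, rotation=None): straight line of the TCP; rotation=None keeps the orientation; feed is the mean speed in mm/s.
- robot.goto_joints(angles): joint-space move.
- grip(opening, newtons=None): opening from 0.0 (shut) to 1.0 (fully open); newtons is the grip in N (None keeps the last); returns when the fingers have stopped.
- robot.hold(seconds).
- kin.ik(position, orientation): joint angles nearest the present ones, or None.
- robot.observe(): the state.
- viewer.read_camera(name): name is "side" or "top"; returns the picture (384x512x3 uint8, red, green, blue); there is no depth.
- viewer.camera_info(name): a dict with "camera_matrix" (3x3 intrinsics, pixels), "k1" (the pictures are not rectified: a ray, as slopes to the right and down, at radius r is drawn at 1 + k1 r^2 times it, then the intrinsics apply), "R" (3x3) and "t" (3): a world point X has camera coordinates R X + t. Camera axes: x right, y down, z forward; pixel columns grow to the right and rows downward; lengths in mm; the calibration is good to about 2 mm. A picture is of the moment at which its call begins. camera_info takes no time and is no camera call.
A pose or a line that the arm cannot do raises robot.IKError and nothing moves.
- robot.job_done(): hands the job in; it is judged then, once.
Trained networks look in the newest picture that a camera, given by its name, has taken for a name from the list of things; names that differ only in an ending like _2 or _b are one class to them, and where a whole thing is asked for, a point or a joint stands for the part that bears it (a point fixed in the world has none). Each returns a list of dicts, best first, with "confidence" (0 to 1); they miss things now and then, are a little off and sometimes report something else, mostly with a low value. They report only what shows in the picture. A call takes as long as a camera call. They do not tell look-alikes from the thing itself.
- viewer.silhouettes(name, camera): "mask" (384x512 bool, what is visible of it).
- viewer.pinpoint(name, camera): "at" ([x, y, z] in mm, in the coordinates of the camera as it stood for that picture, good to about 4 mm: a listed point, or the origin of a listed thing).
The state is a dict: "t": time; "joints": joint angles; "joint_velocities": joint speeds; "joint_torque": joint torques, N m; "tcp_pos": TCP position; "tcp_rot": TCP orientation; "contact_force": force on the tool from outside, world axes, zero at the start; "wrist_torque": the same for the moment, N m; "grip_width": opening from 0.0 (shut) to 1.0 (fully open); "grip_force": force on a finger pad.
Only numpy, scipy, OpenCV 4.12 (cv2) and the standard library are available. Lean on these libraries where they do the work, as an engineer would, in place of code of your own. Each camera call takes 0.05 s, during which the arm holds its last target. There are 200 camera calls.

TASK

Set up the parcel corner on the counter: put the small carton in the middle of the weighing plate of the postal scale, its long side parallel to the scale's display edge, and lay the roll of tape flat on the counter to the left of the scale (seen from the robot, which the display faces), in line with the middle of the plate and 3 cm clear of the scale's body. Lay the flat ink pad on the cork mat midway between the two clip dishes, its long side along the row of dishes, and stand the hand stamp upright in the middle on top of the pad. Leave the stapler and the note block where they are.

Things in the scene. Friction and masses are not known exactly. Their poses are not given: they have to be found in the camera images.
- carton_mid (a point): Small brown cardboard carton, closed, loose: 64 mm along its x, 100 mm along its y, 50 mm high, 0.15 to 0.3 kg. (The far larger carton, 110 mm high at the far right, stays.) The point is its centre, 25 mm above its underside; z up. Starts on the counter in one of four places in a far row.
- inkpad_mid (a point): Flat closed tin ink pad, dark grey metal with a dull blue cloth patch glued on its lid, loose: 60 mm along its x, 90 mm along its y, 18 mm high. The point is its centre, 9 mm above its underside; z up. Starts on the counter in one of four places in the far row.
- stamp_mid (a point): Wooden hand stamp, loose, standing upright: foot 36 mm (x) by 58 mm (y) and 16 mm high, on it a round upright handle 22 to 25 mm in diameter, 90 mm high in all. The point is its centre on the handle's axis, 45 mm above its underside; z up. Starts on the counter in one of four places in the far row.
- roll_mid (a point): Roll of amber packing tape, loose, lying flat: ring of 54 mm outer diameter, 25 mm hole, 24 mm high. The point is its centre, 12 mm above its underside; z is the ring's axis. Starts on the counter in one of four places in the far row.
- plate_mid (a point): Fixed postal scale: grey body 150 (x) by 140 mm (y), display and buttons on its -x edge towards the robot. Steel plate 100 (x) by 130 mm (y), rigid, its top 40 mm above the counter. Point: middle of the plate's top, 20 mm to +x of the body's middle; the body's sides lie 70 mm from it along y. x away from the robot, y to its left, along the display edge. Left or right on the counter, slightly turned.
- mat_mid (a point): Fixed brown cork mat, 130 (x) by 280 mm (y), 3 mm thick, with two fixed white clip dishes (66 mm across, tops 25 mm above the counter) 100 mm from its middle along +y and -y. Point: middle of the mat's top, midway between the dishes. x away from the robot, y along the row of dishes. On the side where the scale is not, slightly turned.
- stapler_mid (a point): Black stapler, loose, to be left alone: 125 mm along its x, 34 mm wide, 50 mm high; lies in the middle of the counter between scale and mat, pointing away from the robot. The point is 25 mm above its underside, in its middle.
- notes_mid (a point): White block of note paper, loose, left alone: 76 by 76 mm, 30 mm high, beyond the far row. Point: its centre, 15 mm up. (Other clutter that stays, not listed: beyond the far row near the middle a marker and a hole punch 75 mm high; farther out to the sides a mug and a flask 210 mm high; paper and machines.)
There are look-alikes about, which are no part of the job. Of the things that look like the part that bears inkpad_mid, the smaller one is meant.

How it is judged (in metres and radians):
At the end, for the whole second after the job is handed in: At rest: carton on the plate, pad on the mat between the dishes, each within 15 mm and 0.26 rad; stamp upright on the pad within 14 mm; roll flat on the counter left of the scale, 30 mm clear of its side and level with the plate's middle, each within 15 mm; stapler and notes moved under 30 mm (horizontal distance between carton_mid and plate_mid below 0.015 m and height (world z) of carton_mid between 0.059 and 0.071 m and angle between the y axis of carton_mid and the y axis of plate_mid, either way round below 0.26 rad and horizontal distance between inkpad_mid and mat_mid below 0.015 m and height (world z) of inkpad_mid between 0.007 and 0.017 m and angle between the y axis of inkpad_mid and the y axis of mat_mid, either way round below 0.26 rad and horizontal distance between stamp_mid and inkpad_mid below 0.014 m and height (world z) of stamp_mid between 0.06 and 0.072 m and angle between stamp_mid's own z axis and vertical below 0.12 rad and y of roll_mid in the frame of plate_mid between 0.112 and 0.142 m and x of roll_mid in the frame of plate_mid between -0.015 and 0.015 m and height (world z) of roll_mid between 0.007 and 0.017 m and linear speed of each of carton, inkpad, stamp, roll below 0.02 m/s); the robot touches nothing.
It fails at once if the stapler is shifted by more than 30 mm (distance of stapler_mid from where it was at the start of the episode above 0.03 m).
It fails at once if the note block is shifted by more than 30 mm (distance of notes_mid from where it was at the start of the episode above 0.03 m).
It also fails if it takes over 106 s, if anything falls off the work surface, if the arm or the gripper's body presses on something with over 40 N, if the wrist force passes 120 N, or if a joint passes its speed limit or range.

## Working session

There is one attempt and no reset: what is moved stays moved. The work goes in short steps, each a Python script; the robot and the scene stay as the last script left them, time stands still between calls to the robot, and variables do not carry over. Pictures are saved under pics/ and viewed, at most 14 in all, crops included, and the job is handed in when it is done.

```bash
mkdir -p pics; ls
cat > h.py <<'E'
import numpy as np, cv2
from cell import robot, grip, kin, viewer
NAMES=["carton_mid","inkpad_mid","stamp_mid","roll_mid","plate_mid","mat_mid","stapler_mid","notes_mid"]
def info(c):
    i=viewer.camera_info(c); return [np.array(i[k],float) for k in("camera_matrix","R","t")]+[i["k1"]]
def cam2w(c,p):
    K,R,t,k=info(c); return R.T@(np.array(p)-t)
def proj(c,X):
    K,R,t,k=info(c); p=(R@np.atleast_2d(X).T).T+t; s=p[:,:2]/p[:,2:]; s=s*(1+k*(s**2).sum(1,keepdims=True))
    return s@K[:2,:2].T+K[:2,2]
def unproj(c,uv,z):
    K,R,t,k=info(c); s=cv2.undistortPoints(np.atleast_2d(uv).astype(float).reshape(-1,1,2),K,np.array([k,0,0,0.]))[:,0]
    d=np.c_[s,np.ones(len(s))]@R; o=-R.T@t
    return o+d*((z-o[2])/d[:,2])[:,None]
def shot(c,f):
    im=viewer.read_camera(c); cv2.imwrite("pics/"+f,im[:,:,::-1]); return im
E
python3 - <<'E'
from h import *
for c in("top","side"):
    shot(c,c+"0.png"); K,R,t,k=info(c); print(c,K.round(1).tolist(),R.round(2).tolist(),(-R.T@t).round(),k)
    for n in NAMES:
        for d in viewer.pinpoint(n,c): print(n,cam2w(c,d["at"]).round(),round(d["confidence"],2),proj(c,cam2w(c,d["at"])).round()[0])
print(robot.observe())
E
```

```text
pics
top [[369.5, 0.0, 255.0], [0.0, 369.5, 195.4], [0.0, 0.0, 1.0]] [[0.02, -1.0, 0.0], [-0.99, -0.02, -0.14], [0.14, 0.0, -0.99]] [ 424. -126. 1157.] -0.0798358272807421
carton_mid [631.  71.  26.] 0.72 [192. 178.]
carton_mid [648. -86.   6.] 0.33 [243. 175.]
inkpad_mid [648. -85.   9.] 0.78 [242. 175.]
inkpad_mid [ 348. -514.   10.] 0.7 [379. 274.]
stamp_mid [ 656. -251.   48.] 0.52 [297. 172.]
roll_mid [638. 247.  13.] 0.79 [138. 176.]
mat_mid [439. 250.   0.] 0.58 [134. 239.]
mat_mid [443.  -1.  21.] 0.33 [213. 240.]
stapler_mid [444.  -3.  22.] 0.86 [214. 240.]
notes_mid [791. 160.  16.] 0.56 [168. 130.]
side [[391.4, 0.0, 253.0], [0.0, 391.4, 190.7], [0.0, 0.0, 1.0]] [[-0.94, -0.35, 0.02], [-0.24, 0.62, -0.74], [0.25, -0.7, -0.67]] [315. 640. 790.] -0.04361378256971256
carton_mid [634.  73.  22.] 0.98 [208. 246.]
inkpad_mid [ 351. -518.   12.] 0.64 [357. 147.]
inkpad_mid [649. -84.  10.] 0.63 [227. 208.]
stamp_mid [ 651. -251.   43.] 0.81 [248. 165.]
roll_mid [634. 243.  18.] 0.88 [176. 302.]
plate_mid [ 459. -239.   42.] 0.86 [307. 182.]
mat_mid [436. 250.   5.] 0.9 [257. 337
[... 153 characters left out ...]
ts': array([-1.31702899,  0.46747929, -0.01162775,  1.60271443,  0.00600119,
        1.07140269, -0.05632227]), 'joint_velocities': array([ 0.00039888,  0.00164792, -0.00171279,  0.00195049, -0.00233732,
       -0.00021846, -0.00097173]), 'joint_torque': array([ 6.11683136e-04, -5.20398974e+01, -1.23360520e-02, -2.44064319e+01,
       -5.66606387e-02,  1.10766711e-02,  1.15673248e-05]), 'tcp_pos': array([190.10534673, 621.57772508, 214.59983541]), 'tcp_rot': array([4.64553637e-01, 3.10702394e+00, 4.42348715e-05]), 'contact_force': array([ 0.61895083,  0.33948982, -0.45138306]), 'wrist_torque': array([-0.04546451, -0.01512463, -0.06129133]), 'grip_force': 0.0, 'grip_width': 1.002306648816593}
```

```bash
python3 -c "
import cv2
a=cv2.imread('pics/top0.png');cv2.imwrite('pics/top0x.png',cv2.resize(a[90:320,70:420],None,fx=2.28,fy=2.28,interpolation=2))
a=cv2.imread('pics/side0.png');cv2.imwrite('pics/side0x.png',cv2.resize(a,(800,600),interpolation=2))"
```

```text
(no output)
```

View pics/top0x.png

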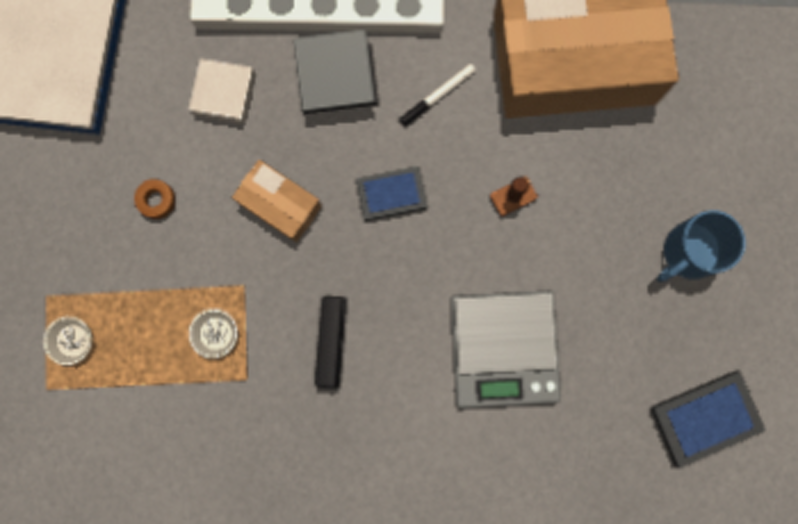

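View pics/side0x.png

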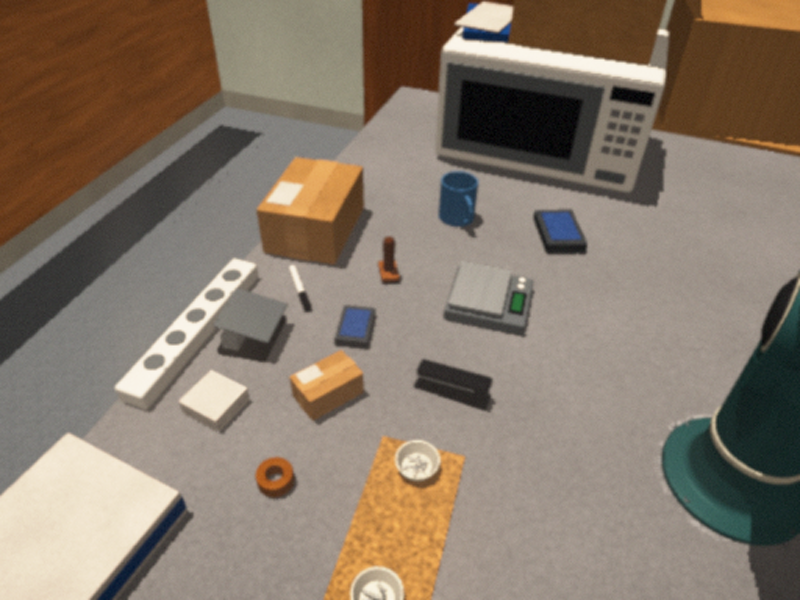

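```bash
cat >> h.py <<'E'
from scipy.optimize import minimize
def box(cx,cy,yaw,sx,sy,z0,z1):
    c,s=np.cos(yaw),np.sin(yaw); P=np.array([[x,y] for x in(-sx/2,sx/2) for y in(-sy/2,sy/2)])@np.array([[c,s],[-s,c]])+[cx,cy]
    return np.r_[np.c_[P,[z0]*4],np.c_[P,[z1]*4]]
def ring(cx,cy,r,z0,z1):
    a=np.linspace(0,2*np.pi,24); return np.r_[[[cx+r*np.cos(q),cy+r*np.sin(q),z] for q in a for z in(z0,z1)]]
def render(c,parts):
    m=np.zeros((384*4,512*4),np.uint8)
    for p in parts: cv2.fillConvexPoly(m,cv2.convexHull(np.round((proj(c,p)+.5)*4).astype(np.int32)),255)
    return cv2.resize(m,(512,384),interpolation=cv2.INTER_AREA)/255.
def fit(masks,model,x0):
    def cost(p): return sum(np.abs(render(c,model(p[0],p[1],p[2]))-m).sum()/m.sum() for c,m in masks.items())
    best=min((minimize(cost,[*x0,y],method="Nelder-Mead",options=dict(initial_simplex=[[*x0,y],[x0[0]+8,x0[1],y],[x0[0],x0[1]+8,y],[*x0,y+.3]],maxiter=150)) for y in np.arange(-1.4,1.5,.55)),key=lambda r:r.fun)
    return best.x,best.fun
def sil(n,c,xy,z=20):
    t=proj(c,[*xy,z])[0]; L=[d for d in viewer.silhouettes(n,c)]
    L=[(np.hypot(*(np.argwhere(d["mask"]).mean(0)[::-1]-t)),d["mask"]) for d in L if d["mask"].any()]
    L=[l for l in L if l[0]<15]; return min(L,key=lambda l:l[0])[1].astype(float) if L else None
M=dict(carton_mid=lambda x,y,a,z=0:[box(x,y,a,64,100,z,z+50)],inkpad_mid=lambda x,y,a,z=0:[box(x,y,a,60,90,z,z+18)],
 stamp_mid=lambda x,y,a,z=0:[box(x,y,a,36,58,z,z+16),ring(x,y,12,z,z+90)],roll_mid=lambda x,y,a,z=0:[ring(x,y,27,z,z+24)],
 stapler_mid=lambda x,y,a,z=0:[box(x,y,a,125,34,z,z+50)])
E
python3 - <<'E'
from h import *
X0=dict(carton_mid=(632,72),inkpad_mid=(648,-85),stamp_mid=(653,-251),roll_mid=(636,245),stapler_mid=(444,-3))
im={c:viewer.read_camera(c) for c in("top","side")}
for n,x in X0.items():
    ms={c:sil(n,c,x) for c in("top","side")}; ms={c:m for c,m in ms.items() if m is not None}
    if n=="roll_mid":
        for m in ms.values(): m[:]=cv2.morphologyEx(m,cv2.MORPH_CLOSE,np.ones((9,9)))
    for cs in(("top",),("side",),("top","side")):
        s={c:ms[c] for c in cs if c in ms}
        if s and len(s)==len(cs):
            r=fit(s,M[n],x); print(n,cs,r[0].round(2),round(r[1],3))
for n in("plate_mid","mat_mid"):
    for c in("top","side"): print(n,c,[(d["mask"].sum(),np.argwhere(d["mask"]).mean(0)) for d in viewer.silhouettes(n,c)])
# mat by colour
for c in im:
    hsv=cv2.cvtColor(im[c],cv2.COLOR_RGB2HSV); m=((hsv[:,:,1]>90)&(hsv[:,:,0]<25)).astype(np.uint8)
    m=cv2.morphologyEx(m,cv2.MORPH_OPEN,np.ones((3,3)))
    n,l,st,ce=cv2.connectedComponentsWithStats(m); t=proj(c,[440,250,0])[0]
    for i in range(1,n):
        if st[i,4]>1000 and np.hypot(*(ce[i]-t))<25:
            h=cv2.convexHull(np.argwhere(l==i)[:,::-1].astype(np.float32)); mm=np.zeros((384,512),np.uint8); cv2.fillConvexPoly(mm,h.astype(np.int32),1)
            r=fit({c:mm.astype(float)},lambda x,y,a:[box(x,y,a,130,280,0,3)]+[ring(x+s*-100*np.sin(a),y+s*100*np.cos(a),33,0,25) for s in(-1,1)],(440,250)); print("mat",c,r[0].round(3),r[1])
E
```

```text
carton_mid ('top',) [ 6.3264e+02  7.3410e+01 -5.8000e-01] 0.084
carton_mid ('side',) [ 6.312e+02  7.135e+01 -5.800e-01] 0.044
carton_mid ('top', 'side') [631.66  71.99   2.57] 0.137
inkpad_mid ('top',) [ 6.5023e+02 -8.0690e+01  2.3000e-01] 0.117
inkpad_mid ('side',) [ 6.4849e+02 -8.4890e+01  2.3000e-01] 0.07
inkpad_mid ('top', 'side') [ 6.4886e+02 -8.2740e+01  2.1000e-01] 0.236
stamp_mid ('top',) [ 6.5081e+02 -2.4872e+02  5.8000e-01] 0.226
stamp_mid ('side',) [ 6.4742e+02 -2.5134e+02  5.5000e-01] 0.092Traceback (most recent call last):
  File "<stdin>", line 11, in <module>
  File "h.py", line 29, in fit
    best=min((minimize(cost,[*x0,y],method="Nelder-Mead",options=dict(initial_simplex=[[*x0,y],[x0[0]+8,x0[1],y],[x0[0],x0[1]+8,y],[*x0,y+.3]],maxiter=150)) for y in np.arange(-1.4,1.5,.55)),key=lambda r:r.fun)
  File "h.py", line 29, in <genexpr>
    best=min((minimize(cost,[*x0,y],method="Nelder-Mead",options=dict(initial_simplex=[[*x0,y],[x0[0]+8,x0[1],y],[x0[0],x0[1]+8,y],[*x0,y+.3]],maxiter=150)) for y in np.arange(-1.4,1.5,.55)),key=lambda r:r.fun)
              ~~~~~~~~^^^^^^^
[... 643 characters left out ...]
r(c,model(p[0],p[1],p[2]))-m).sum()/m.sum() for c,m in masks.items())
                                   ~~~~~~^^^^^^^^^^^^^^^^^^^^^^^^^
  File "h.py", line 25, in render
    for p in parts: cv2.fillConvexPoly(m,cv2.convexHull(np.round((proj(c,p)+.5)*4).astype(np.int32)),255)
                                                                  ~~~~^^^^^
  File "h.py", line 9, in proj
    K,R,t,k=info(c); p=(R@np.atleast_2d(X).T).T+t; s=p[:,:2]/p[:,2:]; s=s*(1+k*(s**2).sum(1,keepdims=True))
            ~~~~^^^
  File "h.py", line 5, in info
    i=viewer.camera_info(c); return [np.array(i[k],float) for k in("camera_matrix","R","t")]+[i["k1"]]
ValueError: time passes only in moves, steps and waits
```

```bash
sed -i 's/^def info/import functools\n@functools.lru_cache\ndef info/' h.py
cat > m.py <<'E'
from h import *
im={c:viewer.read_camera(c) for c in("top","side")}
X0=dict(roll_mid=(636,245),stapler_mid=(444,-3))
for n,x in X0.items():
    ms={c:sil(n,c,x) for c in("top","side")}; ms={c:m for c,m in ms.items() if m is not None}
    if n=="roll_mid":
        for m in ms.values(): m[:]=cv2.morphologyEx(m,cv2.MORPH_CLOSE,np.ones((9,9)))
    for c in ms: r=fit({c:ms[c]},M[n],x); print(n,c,r[0].round(2),round(r[1],3))
for n in("plate_mid","mat_mid"):
    for c in("top","side"): print(n,c,[(d["mask"].sum(),np.argwhere(d["mask"]).mean(0).round()) for d in viewer.silhouettes(n,c)])
    for _ in range(3):
      for c in im:
        for d in viewer.pinpoint(n,c): print(n,c,cam2w(c,d["at"]).round(1),round(d["confidence"],2))
def comp(c,m,xyz):
    m=cv2.morphologyEx(m.astype(np.uint8),cv2.MORPH_OPEN,np.ones((3,3)))
    n,l,st,ce=cv2.connectedComponentsWithStats(m); t=proj(c,xyz)[0]
    i=min((i for i in range(1,n) if st[i,4]>400),key=lambda i:np.hypot(*(ce[i]-t))); mm=np.zeros((384,512),np.uint8)
    cv2.fillConvexPoly(mm,cv2.convexHull(np.argwhere(l==i)[:,::-1].astype(np.int32)),1); return mm.astype(float)
for c in im:
    hsv=cv2.cvtColor(im[c],cv2.COLOR_RGB2HSV)
    r=fit({c:comp(c,(hsv[:,:,1]>90)&(hsv[:,:,0]<25),[440,250,0])},lambda x,y,a:[box(x,y,a,130,280,0,3)]+[ring(x-s*100*np.sin(a),y+s*100*np.cos(a),33,0,25) for s in(-1,1)],(440,250)); print("mat",c,r[0].round(3),r[1])
    u=proj(c,[459,-239,40])[0].astype(int); b=proj(c,[459,-130,0])[0].astype(int)
    pv=np.median(hsv[u[1]-5:u[1]+6,u[0]-5:u[0]+6,2]); bv=np.median(hsv[b[1]-5:b[1]+6,b[0]-5:b[0]+6,2]); print("V",pv,bv)
    k=comp(c,hsv[:,:,2]>(pv*.7+bv*.3),[459,-239,40]); print(k.sum())
    r=fit({c:k},lambda x,y,a:[box(x,y,a,100,130,38,40)],(459,-239)); print("plate",c,r[0].round(3),r[1])
E
python3 m.py
```

```text
roll_mid top [636.19 248.69  -1.42] 0.081
roll_mid side [632.68 245.01  -1.39] 0.149
stapler_mid top [ 4.4345e+02 -6.5700e+00 -5.0000e-02] 0.16
stapler_mid side [441.26  -3.27  -0.  ] 0.168
plate_mid top [(np.int64(2267), array([243., 291.]))]
plate_mid side [(np.int64(1975), array([190., 313.]))]
plate_mid top [ 463.  -241.8   41.4] 0.61
plate_mid side [ 457.6 -240.2   41.5] 0.65
plate_mid top [ 463.  -241.8   41.4] 0.61
plate_mid side [ 457.6 -240.2   41.5] 0.65
plate_mid top [ 463.  -241.8   41.4] 0.61
plate_mid side [ 457.6 -240.2   41.5] 0.65
mat_mid top [(np.int64(3643), array([238., 134.]))]
mat_mid side [(np.int64(6141), array([336., 255.]))]
mat_mid top [439.2 252.2  -1. ] 0.87
mat_mid side [441.5 252.1   4.7] 0.63
mat_mid top [439.2 252.2  -1. ] 0.87
mat_mid side [441.5 252.1   4.7] 0.63
mat_mid top [439.2 252.2  -1. ] 0.87
mat_mid side [441.5 252.1   4.7] 0.63
mat top [4.43351e+02 2.53250e+02 7.80000e-02] 0.020140687854089002
V 180.0 137.0
1353.0
plate top [ 4.61155e+02 -2.39292e+02  7.60000e-02] 0.0686433923162761
mat side [4.42128e+02 2.50649e+02 7.40000e-02] 0.02192703059314493
V 176.0 163.0
827.0
plate side [ 4.59098e+02 -2.44190e+02  7.50000e-02] 0.20196789719515373
```

View pics/top0.png

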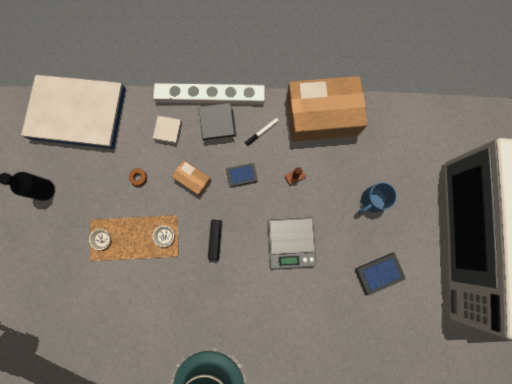

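```bash
cat > a.py <<'E'
from h import *
from scipy.spatial.transform import Rotation
def rv(phi):
    y=np.array([np.cos(phi),np.sin(phi),0]); z=np.array([0,0,-1.]); return Rotation.from_matrix(np.c_[np.cross(y,z),y,z]).as_rotvec()
def best(p,phi):
    q0=robot.observe()["joints"]; o=[]
    for f in(phi,phi+np.pi):
        q=kin.ik(list(p),list(rv(f)))
        if q is not None: o.append((np.abs(np.array(q)-q0).max(),f,np.array(q)))
    return min(o,key=lambda t:t[0])
def over(x,y,phi,z=200):
    d,f,q=best((x,y,z),phi); print("dq",round(d,2),q.round(2)); robot.movep([x,y,z],list(rv(f))); return f
def down(x,y,z,feed=150,slow=20):
    robot.servo_line([x,y,z+slow],feed=feed); robot.servo_line([x,y,z],feed=40)
def st(s=""):
    o=robot.observe(); print(s,"t",round(o["t"],1),o["tcp_pos"].round(1),"w",round(o["grip_width"]*92,1),"gf",round(float(o["grip_force"]),1),o["contact_force"].round(1)); return o
def pick(x,y,phi,z,newt,w=1.0,clear=200):
    grip(w); over(x,y,phi); down(x,y,z); grip(0.0,newt); st("gripped"); robot.servo_line([x,y,clear],feed=200); return st("lifted")
def place(x,y,phi,z,w=1.0,zc=200):
    over(x,y,phi,zc); down(x,y,z); st("down"); grip(w); robot.servo_line([x,y,zc],feed=200); st("released")
E
python3 - <<'E'
from a import *
for n,p,f in(("roll",(634.5,247,3),.2),("rollT",(451,-113,3),.076),("carton",(632,72,15),-.58),("cT",(460.5,-240,55),.076),("pad",(649,-83,3),.22),("pT",(442.5,252,6),.076),("st",(649.5,-250,43),.56+1.57),("sT",(442.5,252,64),.076)):
    for z in(p[2],200): print(n,z,best((p[0],p[1],z),f)[2].round(2))
E
```

```text
roll 3 [-0.64  0.78  0.32  1.65 -0.33  0.76  0.03]
roll 200 [-0.7   0.55  0.4   1.55 -0.23  1.08 -0.04]
rollT 3 [-0.32  0.59  0.61  2.2  -0.68  0.54  0.88]
rollT 200 [-0.55  0.2   0.83  2.1  -0.19  0.92  0.45]
carton 15 [-0.62  0.78  0.64  1.79 -0.64  0.79 -0.23]
carton 200 [-0.66  0.52  0.69  1.69 -0.37  1.07 -0.43]
cT 55 [-0.13  0.57  0.7   2.07 -0.57  0.7   1.01]
cT 200 [-0.25  0.32  0.8   1.98 -0.28  0.96  0.77]
pad 3 [-0.23  0.77  0.44  1.73 -0.45  0.74  0.65]
pad 200 [-0.42  0.56  0.72  1.64 -0.41  1.09  0.63]
pT 6 [-0.83  0.57  0.31  2.09 -0.33  0.53 -0.21]
pT 200 [-0.93  0.25  0.41  1.98 -0.12  0.93 -0.39]
st 43 [-0.21  0.89  0.83  1.62 -0.76  0.98 -0.13]
st 200 [-0.33  0.78  1.08  1.54 -0.71  1.25 -0.16]
sT 64 [-0.87  0.47  0.35  2.07 -0.26  0.64 -0.27]
sT 200 [-0.93  0.25  0.41  1.98 -0.12  0.93 -0.39]
```

Run:
```python
from a import *
pick(634.5,247,.2,3,15)
place(451,-113,.076,3.5)
pick(632,72.4,-.58,14,20)
```

```text
dq 0.62 [-0.7   0.55  0.4   1.55 -0.23  1.08 -0.04]
gripped t 7.3 [634.5 247.    3.1] w 54.4 gf 15.0 [-0.7  0.6  1.2]
lifted t 8.5 [633.6 246.7 198.6] w 54.2 gf 15.0 [-0.5  0.2 -1.5]
dq 0.53 [-0.38  0.18  0.63  2.09 -0.13  0.91  0.39]
down t 11.9 [ 450.8 -113.1    3.2] w 54.1 gf 15.0 [-0.5 -0.1 -0.5]
released t 13.8 [ 450.2 -112.8  199.1] w 92.2 gf 0.0 [-0.8  0.4 -0.2]
dq 0.87 [-0.61  0.51  0.62  1.69 -0.33  1.06 -0.47]
gripped t 17.5 [632.1  72.4  14.1] w 64.2 gf 19.9 [-0.   0.2  0.9]
lifted t 18.5 [631.   72.5 198.6] w 64.2 gf 20.0 [ 0.4  0.5 -2.5]
```

Run:
```python
from a import *
place(460.5,-240,.076,55)
pick(649,-83,.22,3,25)
place(442.5,252,.076,6.5)
robot.movep([560,60,250],list(rv(best((560,60,250),.076)[1])))
shot("top","top1.png"); shot("side","side1.png"); 
for n,x,z in(("carton_mid",(460,-240),40),("inkpad_mid",(442,252),3),("roll_mid",(451,-113),0),("stamp_mid",(650,-250),0)):
    for c in("top","side"):
        m=sil(n,c,x,z+10)
        if m is None: print(n,c,"none"); continue
        if n=="roll_mid": m=cv2.morphologyEx(m,cv2.MORPH_CLOSE,np.ones((9,9)))
        r=fit({c:m},lambda X,Y,A:M[n](X,Y,A,z),x); print(n,c,r[0].round(2),round(r[1],3))
import cv2
a=cv2.imread('pics/top1.png')[90:320,70:420];cv2.imwrite('pics/top1x.png',cv2.resize(a,None,fx=2.28,fy=2.28,interpolation=2))
```

```text
dq 1.17 [-0.12  0.29  0.64  1.97 -0.21  0.95  0.7 ]
down t 21.5 [ 460.4 -240.1   54.9] w 64.1 gf 20.0 [-0.4  0.8 -1.7]
released t 23.0 [ 459.8 -239.5  199.1] w 92.0 gf 0.0 [-0.7  0.9 -0.4]
dq 0.34 [-0.29  0.52  0.52  1.63 -0.28  1.06  0.53]
gripped t 26.7 [649.1 -83.    3.1] w 59.9 gf 25.0 [-0.8 -0.2  1. ]
lifted t 27.9 [648.1 -82.7 198.7] w 59.7 gf 25.0 [ 0.8  0.3 -1.5]
dq 0.88 [-1.02  0.26  0.51  1.99 -0.16  0.94 -0.35]
down t 31.3 [442.4 251.8   6.1] w 60.0 gf 25.0 [-0.3  0.4 -1.3]
released t 33.0 [441.8 251.6 199.1] w 92.1 gf 0.0 [-0.3  0.3 -0.1]
carton_mid top [ 4.6043e+02 -2.3805e+02  6.0000e-02] 0.048
carton_mid side [ 4.6216e+02 -2.4084e+02  1.0000e-01] 0.059
inkpad_mid top none
inkpad_mid side [4.4237e+02 2.5130e+02 1.2000e-01] 0.1
roll_mid top [ 452.33 -112.08   -1.29] 0.156
roll_mid side [ 449.49 -119.41   -1.11] 0.407
stamp_mid top [ 6.5078e+02 -2.4950e+02  5.3000e-01] 0.137
stamp_mid side [ 6.4884e+02 -2.5189e+02  3.9000e-01] 0.315
```

View pics/top1x.png

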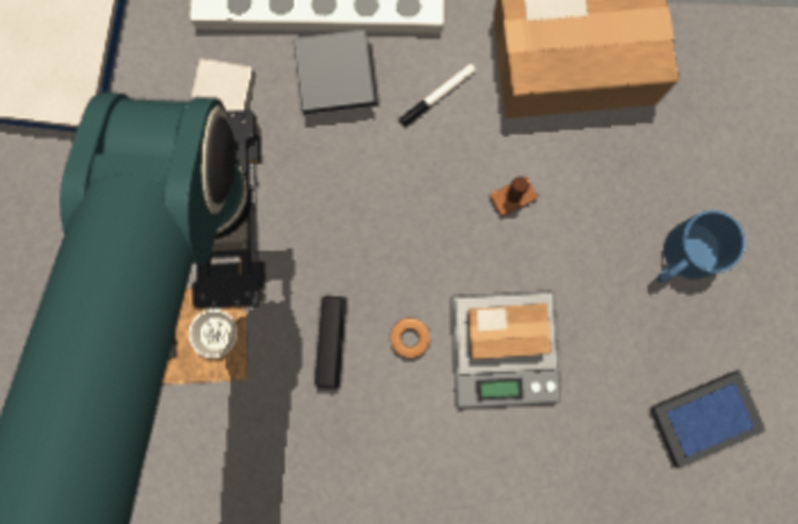

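View pics/side1.png

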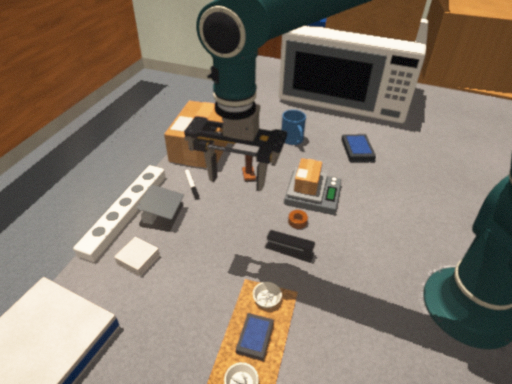

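Run:
```python
from a import *
pick(649.7,-250.5,.55,43,20,w=.7)
over(442,251.6,.1); down(442,251.6,65); st("down"); robot.hold(.3); grip(.7); robot.servo_line([442,251.6,200],feed=200); st()
over(500,-60,.076,300)
shot("top","top2.png"); shot("side","side2.png")
for n,x,z in(("stamp_mid",(442,252),21),("inkpad_mid",(442,252),3),("roll_mid",(451,-113),0)):
    for c in("top","side"):
        for d in viewer.pinpoint(n,c): print(n,c,cam2w(c,d["at"]).round(1),round(d["confidence"],2))
        m=sil(n,c,x,z+10)
        if m is None: print(n,c,"none"); continue
        if n=="roll_mid": m=cv2.morphologyEx(m,cv2.MORPH_CLOSE,np.ones((9,9)))
        r=fit({c:m},lambda X,Y,A:M[n](X,Y,A,z),x); print(n,c,r[0].round(2),round(r[1],3))
a=cv2.imread('pics/side2.png')[230:384,150:380];cv2.imwrite('pics/side2x.png',cv2.resize(a,None,fx=3.4,fy=3.4,interpolation=2))
```

```text
dq 1.03 [-0.07  0.61  0.59  1.52 -0.36  1.12  1.14]
gripped t 38.7 [ 649.7 -250.6   43. ] w 23.8 gf 20.0 [ 0.9 -0.6  0.4]
lifted t 39.6 [ 649.  -249.9  198.6] w 23.5 gf 20.0 [-0.4 -0.5 -1.7]
dq 1.43 [-1.11  0.27  0.62  1.99 -0.19  0.94 -0.29]
down t 43.1 [442.  251.5  64.9] w 24.0 gf 20.0 [ 0.   0.2 -0.4]
 t 45.0 [441.3 251.3 199.2] w 64.5 gf 0.0 [-0.6  0.  -0.6]
dq 0.58 [-0.77  0.16  0.94  1.9  -0.14  1.15  0.29]
stamp_mid top [443.5 251.9  67.7] 0.46
stamp_mid top [4.4311e+02 2.5265e+02 3.0000e-02] 0.104
stamp_mid side [440.8 249.7  64.3] 0.75
stamp_mid side [4.4192e+02 2.4926e+02 9.0000e-02] 0.172
inkpad_mid top [ 348.5 -514.4   12.1] 0.72
inkpad_mid top [438.1 251.7   8.7] 0.6
inkpad_mid top [4.4322e+02 2.5531e+02 4.0000e-02] 0.777
inkpad_mid side [ 352.  -517.1   14.2] 0.9
inkpad_mid side [443.2 252.4  10.3] 0.73
inkpad_mid side [4.4340e+02 2.5111e+02 8.0000e-02] 0.746
roll_mid top [ 453.9 -111.3    9.8] 0.73
roll_mid top [ 450.12 -110.61   -1.32] 0.318
roll_mid side [ 452.3 -114.5   15.1] 0.77
roll_mid side [439.4 251.2  64.3] 0.6
roll_mid side [ 451.13 -113.99   -1.35] 0.098
```

View pics/side2x.png

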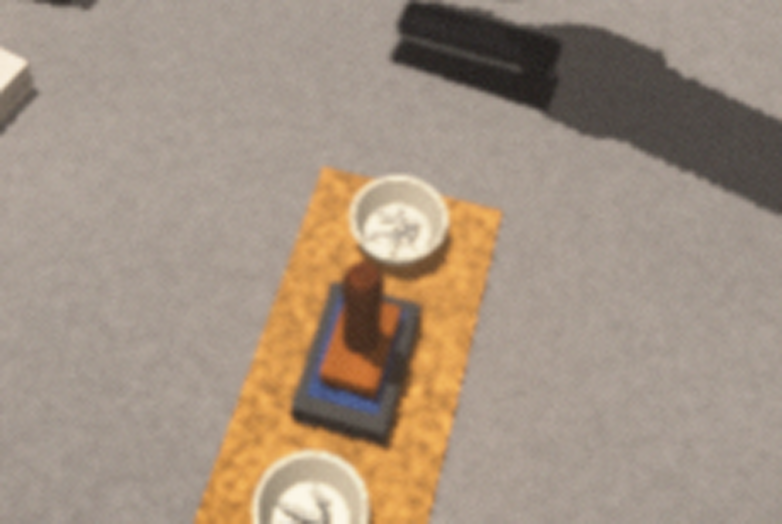

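View pics/top2.png

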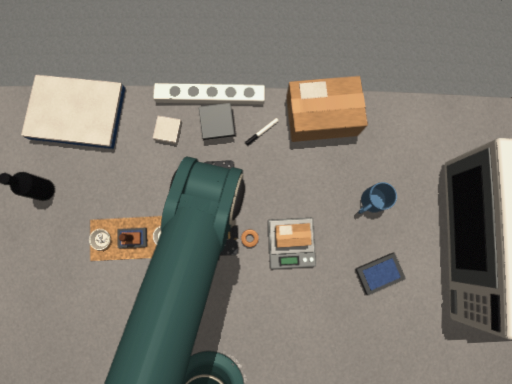

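The side crop shows the stamp upright in the middle of the pad, with the pad midway between the dishes. The top view shows the carton centred on the plate at (293,235) and the roll at (250,239), just left of the scale. The measurements are within tolerance, so I'm handing in.

```bash
python3 -c "
from a import *
print(robot.job_done())"
```

```text
the job is handed in; nothing more can be done
None
```

I've handed the job in: by the last camera checks the carton, roll, ink pad and stamp are all placed within tolerance, and the stapler and note block look unmoved. No verdict came back from the judge.

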